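# Open the fuse cover onto its stop and load the fuse

## Task

Swing the hinged cover of the grey fuse holder right open until it lies against its rubber stop, feeling for the stop and never forcing or banging the cover against it. Then press the larger of the two ceramic fuses fully down into the holder's spring clips. Leave the cover lying against its stop, ready for the resistance check, and leave the smaller fuse, the knurled knob and the insulator stub where they are.

Things in the scene. Friction and masses are not known exactly. Their poses are not given: they have to be found in the camera images.
- holder: Dark grey fuse holder bolted on the round aluminium turntable (240 mm across, locked, top 33 mm over the work surface). Base slab 124 x 44 x 16 mm. Origin: centre of its underside on the turntable; x runs along the fuse towards the hinge end, z up. A silver terminal block (top at z = 26 mm) stands at each end of the base, its middle at x = +45 and -45 mm
- cover (a joint): Angle of the light grey hinged cover (90 g) in rad: 0 closed, growing as it opens. Its stiff friction hinge (about 0.06 N m) holds it wherever it is left. It meets its rubber stop somewhere between 1.75 and 2.15 rad, differently each time
- cover_grip (a point): Point to hold on the cover's grip rib: upright, 8 mm thick (holder's y), 24 mm long, 26 mm tall over the cover plate, on the cover's free end and half beyond it. Middle of thickness and length, 23 mm above the plate's outer face, 3 mm below the rib's top. 110 mm from the hinge along -x, 27 mm along +z in axes that are the holder's when closed and turn with the cover. It may turn between the fingertips
- cover_hinge (a point): Middle of the cover's hinge axis, 60 mm along the holder's +x from its centre, 44 mm above its underside; the axis is the holder's y. The cover (plate 104 mm long from the axis, 44 mm wide, outer face 4 mm off the axis, skirts 13 mm deep on its inner side) swings up from the -x end and over to the +x end
- stop: Aluminium stop bracket behind the hinge: plate 30 mm wide, 86 mm tall, 104 mm along the holder's +x; origin at its foot. Its screw, 34 mm above the hinge axis, carries a black rubber buffer 12 mm across that meets the cover about 40 mm from the hinge. The screw is set anew each time (12 mm travel); this pose does not tell it. Over 30 N on it is too much; it bears 2.8 times the push at the rib
- seat (a point): Centre of the large fuse when fully home in the clips, 30 mm above the holder's underside; fuse along the holder's x. Two silver spring clips 11 mm wide, centred 22.5 mm either side, mouths 12 mm above this point; 34 mm between them is free for fingers, down to 14 mm below this point. Pushing the fuse down past the clips takes 6 to 10 N, then it bottoms. End tabs leave about 3 mm at either end
- large_fuse: The larger fuse: white ceramic cylinder with silver end caps, 22 mm across, 58 mm long, about 55 g, lying on the rubber mat (3 mm thick). Origin: its centre; x along its length
- small_fuse: The smaller fuse, same look, 14 mm across, 51 mm long, lying on the mat; not wanted. Origin: its centre; x along its length
- knurled_knob: Red anodised knurled knob, 27 mm across, 21 mm tall, standing loose on the mat; not wanted. Origin: centre of its underside
- insulator_stub: White porcelain insulator stub with two sheds, 34 mm across, 44 mm tall, standing loose on the mat; not wanted. Origin: centre of its underside
There are look-alikes about, which are no part of the job. Leave any red look-alike of the large_fuse alone.

How it is judged:
On the way:
1. the cover has been swung open onto its rubber stop (value of joint cover above 1.7 rad and contact force between stop and anything else above 0.1 N), for 0.3 s.
At the end, for the whole second after the job is handed in: Cover open and pressing on its rubber stop by itself (over 0.1 N); the large fuse home in the clips: centre within 5 mm of the seat sideways, at most 1.5 mm above or 2.5 mm below it, along the holder within 0.06 rad, at rest (all of step 1 and horizontal distance between large_fuse and seat below 0.005 m and z of large_fuse in the frame of seat between -0.0025 and 0.0015 m and angle between the x axis of large_fuse and the x axis of seat, either way round below 0.06 rad and linear speed of large_fuse below 0.02 m/s); the robot touches nothing.
It fails at once if the cover is forced or banged against its stop, or the stop is struck (more than 30 N on the stop) (contact force between stop and anything else above 30 N).
It fails at once if the smaller fuse, the knob or the insulator stub is moved (more than 30 mm) (distance of any of small_fuse, knurled_knob, insulator_stub from where it was at the start of the episode above 0.03 m).
It also fails if it takes over 72 s, if anything falls off the work surface, if the arm or the gripper's body presses on something with over 40 N, if the wrist force passes 120 N, or if a joint passes its speed limit or range.

## Robot

A 6-joint arm with a two-finger parallel gripper is mounted at the origin on the work surface. World frame = base frame: x ahead of the robot, y to its left, z up, the work surface at z = 0. Lengths are in m, angles in rad, forces in N, time in s.
With the tool pointing down it reaches from about 0.375 to 0.925 m from the base axis. Payload 5.7 kg.
Tool frame: the origin (TCP) lies midway between the tips of the shut fingers; the grasp point (between the pads) lies 19 mm behind it; z points along the fingers, x is the direction in which the jaws open and shut, and the axes are right-handed (so a half turn about z gives the same grasp; the last joint's range is limited). The gripper opens to 88 mm and grips with 3 to 60 N. Pads are 20 mm wide; open, the fingers measure 115 mm over their backs; the gripper's body (75 mm by 178 mm) begins 61 mm behind the grasp point.
Start: joints at [-1.259, 0.359, 1.51, -0, 1.272, -0.115], TCP at [0.248, -0.546, 0.223] pointing down, gripper open.
Joint ranges: [-2.97, 2.97], [-1.01, 2.36], [0.21, 2.38], [-0.96, 4.11], [0.2, 2.71], [-2.98, 2.98]. Speed limits (rad/s): [2.39, 2.39, 3.14, 3.14, 3.14, 3.14].

## Interface

Orientations are given as a unit quaternion [x, y, z, w].
In Python, from bench import move_ptp, servo_line, goto_joints, move_gripper, sleep, inverse_kinematics, capture, PlanningError, close_job, spot_in, silhouettes, current_clock, current_joint_pos, current_qvel, current_joint_torque, current_position, current_orientation, current_force, current_torque, current_finger_gap gives the robot as it stands. Calls block until the motion is done:
- move_ptp(position, orientation): joint-space move of the TCP to a pose.
- servo_line(position, orientation=None, rate=0.15, contact_N=None): straight line of the TCP; orientation=None keeps the orientation; rate is the mean speed in m/s. With contact_N (N) it stops when the force on the tool has changed by that much, and returns True; else False.
- goto_joints(angles): joint-space move.
- move_gripper(opening): finger opening in m; the grip force is fixed at half the most; returns when the fingers have stopped.
- sleep(seconds).
- inverse_kinematics(position, orientation): joint angles nearest the present ones, or None.
- capture(name): name is "scene" or "top"; returns a dict with "image" (384x512x3 uint8, blue, green, red), "range_z" (384x512 float32, m along the optical axis (not along the pixel's ray), 0 where there is no reading), "intrinsics" (3x3 intrinsics, pixels), "k1" (the pictures are not rectified: a ray, as slopes to the right and down, at radius r is drawn at 1 + k1 r^2 times it, then the intrinsics apply), "R" (3x3) and "t" (3): a world point X has camera coordinates R X + t. Camera axes: x right, y down, z forward; pixel columns grow to the right and rows downward; lengths in m; the calibration is good to about 2 mm. A picture is of the moment at which its call begins.
A pose or a line that the arm cannot do raises PlanningError and nothing moves.
- close_job(): hands the job in, once; it reports no verdict.
Trained networks look in the newest picture that a camera, given by its name, has taken for a name from the list of things; names that differ only in an ending like _2 or _b are one class to them, and where a whole thing is asked for, a point or a joint stands for the part that bears it (a point fixed in the world has none). Each returns a list of dicts, best first, with "conf" (0 to 1); they miss things now and then, are a little off and sometimes report something else, mostly with a low value. They report only what shows in the picture. A call takes as long as a camera call. They do not tell look-alikes from the thing itself.
- spot_in(camera, query): "xy" ([column, row] in pixels, amid what is visible of it).
- silhouettes(camera, query): "region" (384x512 bool, what is visible of it) and "xy" ([column, row] in pixels, amid what is visible of it).
Readings, each from a call of its own:
- current_clock(): time.
- current_joint_pos(): joint angles.
- current_qvel(): joint speeds.
- current_joint_torque(): joint torques, N m.
- current_position(): TCP position.
- current_orientation(): TCP orientation.
- current_force(): force on the tool from outside, world axes, zero at the start.
- current_torque(): the same for the moment, N m.
- current_finger_gap(): finger opening in m.
Only numpy, scipy, OpenCV 4.12 (cv2) and the standard library are available. Lean on these libraries where they do the work, as an engineer would, in place of code of your own. Each camera call takes 0.05 s, during which the arm holds its last target.

## Working session

There is one attempt and no reset: what is moved stays moved. The work goes in short steps, each a Python script; the robot and the scene stay as the last script left them, time stands still between calls to the robot, and variables do not carry over. Pictures are saved under pics/ and viewed, and the job is handed in when it is done.

```bash
ls; mkdir -p pics; cat > h.py <<'E'
import numpy as np, cv2
from bench import *
def px2w(c,u,v,z=None):
    K=c["intrinsics"];k=c["k1"]
    d=np.array([(u-K[0,2])/K[0,0],(v-K[1,2])/K[1,1]]);s=d.copy()
    for _ in range(20): s=d/(1+k*(s@s))
    if z is None:
        z=c["range_z"][int(round(v)),int(round(u))]
    return np.asarray(c["R"]).T@(np.array([s[0]*z,s[1]*z,z])-c["t"])
def cloud(c,mask):
    vs,us=np.nonzero(mask&(c["range_z"]>0))
    K=c["intrinsics"];k=c["k1"]
    d=np.stack([(us-K[0,2])/K[0,0],(vs-K[1,2])/K[1,1]],1);s=d.copy()
    for _ in range(20): s=d/(1+k*(s**2).sum(1))[:,None]
    z=c["range_z"][vs,us]
    P=np.column_stack([s*z[:,None],z])
    return (P-c["t"])@np.asarray(c["R"])
def w2px(c,X):
    p=np.asarray(c["R"])@np.asarray(X)+c["t"];s=p[:2]/p[2];s=s*(1+c["k1"]*(s@s));K=c["intrinsics"]
    return [K[0,0]*s[0]+K[0,2],K[1,1]*s[1]+K[1,2]]
E
python3 - <<'E'
from h import *
for n in ("scene","top"):
    c=capture(n); cv2.imwrite(f"pics/{n}0.png",c["image"])
    print(n,c["k1"],np.round(-np.asarray(c["R"]).T@c["t"],3))
    for q in ("holder","cover","stop","large_fuse","small_fuse","knurled_knob","insulator_stub","cover_grip","cover_hinge"):
        try:
            r=silhouettes(n,q)
        except Exception as e: print(q,e);continue
        for d in r[:4]:
            P=cloud(c,d["region"])
            print(q,round(d["conf"],2),np.round(d["xy"]),d["region"].sum(),np.round(np.median(P,0),3) if len(P) else None, np.round(np.ptp(P,axis=0),3) if len(P) else '')
print(current_clock())
E
```

```text
pics
scene 0.03705150138556786 [ 0.808 -0.406  0.824]
holder 0.8 [277. 170.] 2025 [0.57  0.046 0.079] [0.224 0.13  0.12 ]
holder 0.18 [273. 168.] 1025 [0.553 0.046 0.081] [0.133 0.071 0.075]
cover 0.61 [273. 170.] 993 [0.552 0.046 0.081] [0.126 0.059 0.048]
stop 0.78 [314. 186.] 346 [0.644 0.063 0.054] [0.069 0.096 0.117]
large_fuse 0.88 [240. 294.] 325 [ 0.641 -0.217  0.023] [0.058 0.032 0.026]
large_fuse 0.58 [195. 289.] 342 [ 0.552 -0.251  0.023] [0.039 0.059 0.027]
small_fuse 0.55 [153. 258.] 147 [ 0.444 -0.249  0.015] [0.05  0.022 0.019]
small_fuse 0.22 [279. 174.] 1972 [0.569 0.045 0.079] [0.221 0.13  0.12 ]
knurled_knob 0.6 [232. 246.] 164 [ 0.561 -0.139  0.023] [0.035 0.033 0.024]
insulator_stub 0.77 [292. 268.] 271 [ 0.7   -0.115  0.036] [0.037 0.047 0.051]
cover_grip 0.65 [273. 166.] 1103 [0.552 0.047 0.081] [0.158 0.091 0.079]
cover_hinge 0.85 [280. 174.] 1916 [0.569 0.046 0.079] [0.224 0.13  0.12 ]
cover_hinge 0.38 [316. 186.] 342 [0.647 0.062 0.05 ] [0.053 0.099 0.118]
top -0.010215158490566345 [ 0.497 -0.023  0.755]
holder 0.57 [192. 195.] 2805 [0.566 0.054 0.082] [0.216 0.079 0.119]
cover 0.69 [193. 202.] 1758 [0.552 0.05  0.082] [0.125 0.063 0.079]
stop 0.91 [186. 149.] 612 [0.646 0.063 0.073] [0.066 0.039 0.119]
stop 0.62 [194. 197.] 2790 [0.568 0.054 0.082] [0.218 0.068 0.121]
large_fuse 0.87 [340. 156.] 361 [ 0.636 -0.214  0.024] [0.059 0.027 0.022]
large_fuse 0.7 [364. 210.] 340 [ 0.546 -0.247  0.024] [0.036 0.056 0.014]
small_fuse 0.78 [358. 268.] 197 [ 0.441 -0.247  0.017] [0.049 0.022 0.016]
knurled_knob 0.73 [298. 202.] 198 [ 0.557 -0.136  0.024] [0.026 0.03  0.025]
insulator_stub 0.55 [285. 130.] 263 [ 0.692 -0.109  0.043] [0.027 0.031 0.043]
cover_grip 0.56 [197. 204.] 1873 [0.552 0.05  0.082] [0.128 0.064 0.079]
cover_hinge 0.89 [189. 195.] 2812 [0.568 0.054 0.082] [0.219 0.071 0.121]
1.0
```

View pics/scene0.png

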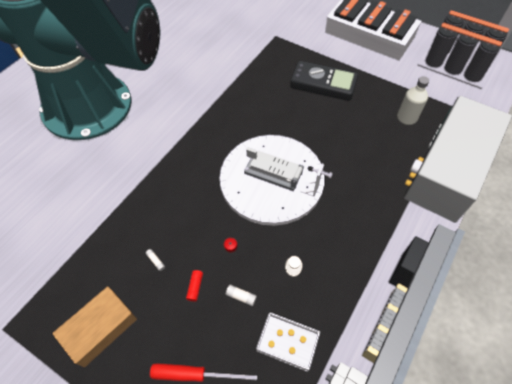

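View pics/top0.png

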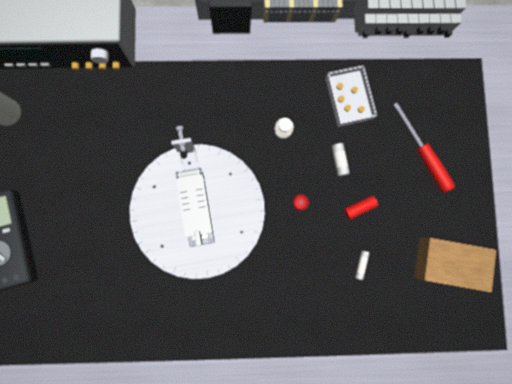

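The white fuse, at (240,294) in scene and (340,158) in top, is the large one. The red one at (362,208) in top is the look-alike. The holder is on the turntable, with its rib end at (203,240) in top and its stop at (183,145). Next I'll fit the poses.

```bash
python3 - <<'E'
from h import *
for n in ("scene","top"):
    c=capture(n)
    cv2.imwrite(f"pics/{n}_crop.png",cv2.resize(c["image"][130:240,220:350] if n=="scene" else c["image"][115:260,130:270],None,fx=4.5,fy=4,interpolation=cv2.INTER_CUBIC))
    P=cloud(c,np.ones((384,512),bool))
    near=(np.abs(P[:,0]-.57)<.14)&(np.abs(P[:,1]-.05)<.06)
    for lo,hi in((.029,.038),(.078,.085),(.09,.12),(.12,.16)):
        Q=P[near&(P[:,2]>lo)&(P[:,2]<hi)]
        if len(Q)<4: print(lo,len(Q));continue
        r=cv2.minAreaRect((Q[:,:2]*1000).astype(np.float32)); print(n,lo,len(Q),np.round(r[0],1),np.round(r[1],1),round(r[2],1),np.round(Q.mean(0),4),"medz",np.round(np.median(Q[:,2]),4))
    for f,(x,y) in (("large",(.638,-.216)),("small",(.443,-.248))):
        Q=P[(np.hypot(P[:,0]-x,P[:,1]-y)<.045)&(P[:,2]>.009)]
        r=cv2.minAreaRect((Q[:,:2]*1000).astype(np.float32)); 
        w,V=np.linalg.eigh(np.cov(Q[:,:2].T));v=V[:,1]
        print(n,f,len(Q),np.round(r[0],1),np.round(r[1],1),round(r[2],1),np.round(Q.mean(0),4),np.percentile(Q[:,2],97).round(4),"ang",np.degrees(np.arctan2(v[1],v[0])).round(1))
E
```

```text
scene 0.029 2651 [548.5  49.9] [119.8 236.6] 90.0 [0.555  0.0352 0.0329] medz 0.0328
scene 0.078 861 [572.3  54.1] [168.8  47.1] 7.9 [0.5606 0.0517 0.0808] medz 0.0808
scene 0.09 220 [581.7  60.2] [193.2  31.4] 5.4 [0.5964 0.0556 0.1084] medz 0.1103
scene 0.12 9 [652.9  64.5] [ 4.  21.8] 9.4 [0.6526 0.0666 0.1209] medz 0.1208
scene large 323 [ 638.7 -214.9] [57.4 21.1] 9.6 [ 0.6397 -0.2164  0.0223] 0.0263 ang -169.9
scene small 151 [ 442.6 -248. ] [13.3 51.4] 73.6 [ 0.4436 -0.2484  0.0151] 0.0184 ang 163.4
top 0.029 6110 [548.2  50. ] [120.  236.3] 90.0 [0.5375 0.0477 0.0343] medz 0.0343
top 0.078 1709 [569.8  53.2] [168.9  46. ] 9.2 [0.5581 0.0516 0.0822] medz 0.0823
top 0.09 334 [581.1  60. ] [193.1  29.9] 4.8 [0.6086 0.0589 0.1115] medz 0.1138
top 0.12 35 [651.1  65.6] [21.2 24.1] 53.0 [0.6516 0.0652 0.1209] medz 0.1206
top large 367 [ 637.  -215.6] [58. 21.] 8.4 [ 0.6362 -0.2141  0.0233] 0.0273 ang -170.5
top small 213 [ 441.6 -247.7] [13.7 50.8] 72.8 [ 0.4415 -0.2465  0.0163] 0.0197 ang 163.7
```

View pics/scene_crop.png

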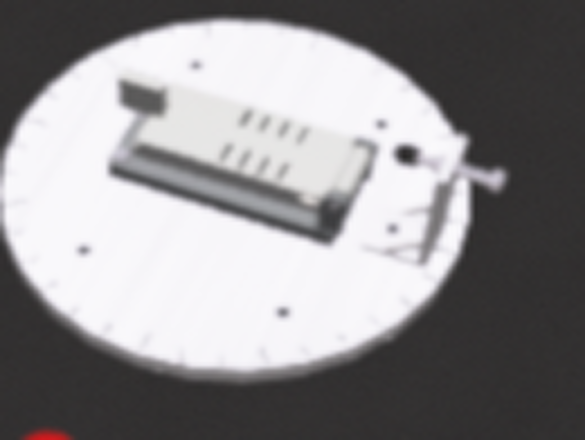

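View pics/top_crop.png

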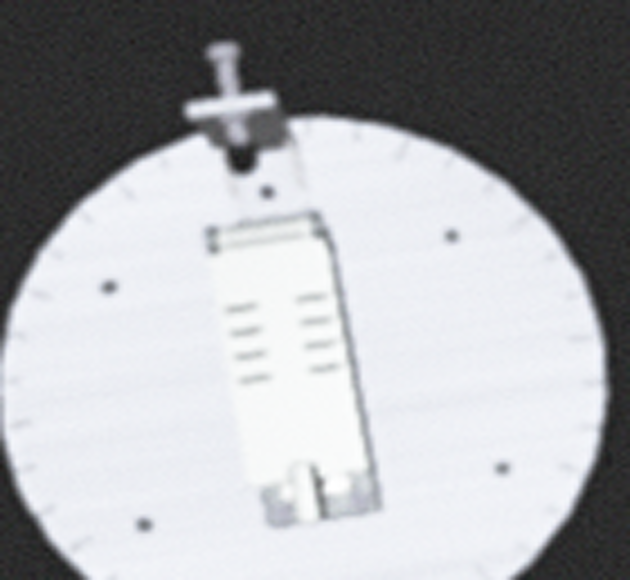

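```bash
python3 - <<'E'
from h import *
# refine: plate axis from two cams, exclude stop; rib points; stop
for n in ("scene","top"):
    c=capture(n)
    P=cloud(c,np.ones((384,512),bool))
    near=(np.abs(P[:,0]-.56)<.1)&(np.abs(P[:,1]-.05)<.05)
    Q=P[near&(P[:,2]>.077)&(P[:,2]<.087)&(P[:,0]<.615)&(P[:,0]>.49)]
    # centreline: per x-slice edges
    xs=np.arange(.52,.602,.005);L=[]
    for x in xs:
        s=Q[np.abs(Q[:,0]-x)<.003]; L.append((s[:,1].min(),s[:,1].max()))
    L=np.array(L); m=L.mean(1); p=np.polyfit(xs,m,1); print(n,"centreline",p,"ang",np.degrees(np.arctan(p[0])).round(2),"width",np.ptp(L,axis=1).mean().round(4), "y at .55",np.polyval(p,.55).round(4))
    u=np.array([1,p[0]])/np.hypot(1,p[0]);vv=np.array([-u[1],u[0]])
    for nm,S in (("plate",Q),("rib",P[near&(P[:,2]>.095)&(P[:,0]<.56)]),("stop",P[(np.abs(P[:,0]-.65)<.06)&(np.abs(P[:,1]-.06)<.05)&(P[:,2]>.09)])):
        o=np.array([.55,np.polyval(p,.55)]);a=(S[:,:2]-o)@u;b=(S[:,:2]-o)@vv
        print(nm,len(S),"along",np.round(np.percentile(a,[0,2,50,98,100]),4),"lat",np.round(np.percentile(b,[0,2,50,98,100]),4),"z",np.round(np.percentile(S[:,2],[0,5,50,95,100]),4))
        if nm!="plate" :
            print(np.round(S[np.argsort(a)][::max(1,len(S)//12)],3).tolist())
E
```

```text
scene centreline [ 0.16440449 -0.03966512] ang 9.34 width 0.045 y at .55 0.0508
plate 877 along [-0.0592 -0.0458  0.0092  0.0617  0.0638] lat [-0.0235 -0.0219 -0.0015  0.0218  0.0246] z [0.077  0.0784 0.0808 0.0833 0.0861]
rib 64 along [-0.064  -0.0637 -0.0521 -0.0401 -0.0398] lat [-0.0049 -0.0044 -0.0019  0.0051  0.0056] z [0.0953 0.0958 0.1052 0.1078 0.1085]
[[0.486, 0.045, 0.105], [0.489, 0.037, 0.105], [0.491, 0.038, 0.105], [0.493, 0.038, 0.1], [0.495, 0.039, 0.1], [0.495, 0.047, 0.105], [0.499, 0.038, 0.107], [0.5, 0.039, 0.107], [0.502, 0.04, 0.104], [0.505, 0.04, 0.101], [0.507, 0.041, 0.106], [0.508, 0.047, 0.108], [0.51, 0.044, 0.109]]
stop 150 along [0.0766 0.0792 0.104  0.128  0.1292] lat [-0.0168 -0.0161 -0.0028  0.0127  0.0146] z [0.0907 0.0961 0.1141 0.1197 0.1216]
[[0.626, 0.061, 0.111], [0.632, 0.059, 0.108], [0.637, 0.057, 0.114], [0.642, 0.066, 0.114], [0.649, 0.065, 0.118], [0.651, 0.071, 0.118], [0.651, 0.074, 0.119], [0.656, 0.051, 0.118], [0.657, 0.057, 0.111], [0.657, 0.056, 0.093], [0.66, 0.068, 0.111], [0.669, 0.069, 0.114], [0.677, 0.067, 0.115]]
top centre
[... 380 characters left out ...]
487, 0.045, 0.108], [0.49, 0.037, 0.102], [0.492, 0.038, 0.109], [0.494, 0.04, 0.107], [0.495, 0.043, 0.108], [0.497, 0.046, 0.106], [0.5, 0.039, 0.101], [0.501, 0.04, 0.108], [0.503, 0.042, 0.107], [0.505, 0.045, 0.108], [0.506, 0.048, 0.107], [0.509, 0.041, 0.108]]
stop 278 along [0.0761 0.0776 0.1012 0.1277 0.1288] lat [-0.0158 -0.0152 -0.0012  0.0133  0.0143] z [0.0903 0.0967 0.1162 0.1209 0.1223]
[[0.625, 0.062, 0.113], [0.63, 0.061, 0.119], [0.636, 0.058, 0.117], [0.643, 0.067, 0.116], [0.649, 0.065, 0.118], [0.649, 0.073, 0.119], [0.648, 0.075, 0.091], [0.65, 0.066, 0.118], [0.653, 0.06, 0.118], [0.653, 0.071, 0.12], [0.663, 0.065, 0.114], [0.673, 0.064, 0.112], [0.676, 0.072, 0.119]]
```

```bash
cat >> h.py <<'E'
from scipy.spatial.transform import Rotation as Ro
A=np.radians(9.23); U=np.array([np.cos(A),np.sin(A),0]); V=np.array([-np.sin(A),np.cos(A),0]); Z=np.array([0,0,1.])
H=np.array([.55,.0505,0])+.0575*U+.077*Z   # hinge axis middle
def down(ax,near=None):   # tool down, jaws along ax; the sign nearest the current wrist
    ax=np.asarray(ax)/np.linalg.norm(ax); z=-Z; out=[]
    for s in(1,-1):
        x=s*ax; out.append(Ro.from_matrix(np.column_stack([x,np.cross(z,x),z])).as_quat())
    return out
def grip(th): return H+(-.110*np.cos(th)+.027*np.sin(th))*U+(.110*np.sin(th)+.027*np.cos(th))*Z
TIP=.016
E
python3 - <<'E'
from h import *
print("cur",np.round(current_joint_pos(),3),"F",np.round([current_force() for _ in range(3)],2))
for q in down(V):
    for p in (grip(0)+[0,0,.1],grip(0)-[0,0,TIP],grip(1)-[0,0,TIP],grip(2.1)-[0,0,TIP]):
        j=inverse_kinematics(p,q); print(np.round(p,3),None if j is None else np.round(j,2))
E
```

```text
cur [-1.259  0.359  1.51  -0.     1.272 -0.115] F [[-0.01  0.43  0.05]
 [-0.01  0.43  0.05]
 [-0.01  0.43  0.05]]
[0.498 0.042 0.204] [-0.05  0.23  1.75 -0.    1.16 -1.79]
[0.498 0.042 0.088] [-0.05  0.39  1.87 -0.    0.88 -1.79]
[0.571 0.054 0.168] [-0.03  0.38  1.63 -0.    1.13 -1.76]
[0.685 0.072 0.142] [ 0.01  0.55  1.39 -0.    1.2  -1.73]
[0.498 0.042 0.204] [-0.05  0.23  1.75 -0.    1.16  1.36]
[0.498 0.042 0.088] [-0.05  0.39  1.87 -0.    0.88  1.36]
[0.571 0.054 0.168] [-0.03  0.38  1.63 -0.    1.13  1.38]
[0.685 0.072 0.142] [ 0.01  0.55  1.39 -0.    1.2   1.41]
```

```bash
python3 - <<'E'
from h import *
q=down(V)[1]
move_gripper(.045)
move_ptp(grip(0)+[0,0,.07],q)
print(current_clock())
hit=servo_line(grip(0)-[0,0,TIP],q,rate=.08,contact_N=3)
print("hit",hit,current_position().round(4) if hasattr(current_position(),'round') else current_position())
c=capture("top");cv2.imwrite("pics/t1.png",cv2.resize(c["image"][130:270,120:280],None,fx=4,fy=4))
print(current_clock(),np.round(current_force(),2))
E
```

```text
4.3
hit False [0.4986 0.0421 0.0884]
5.575 [0.29 0.1  0.41]
```

View pics/t1.png

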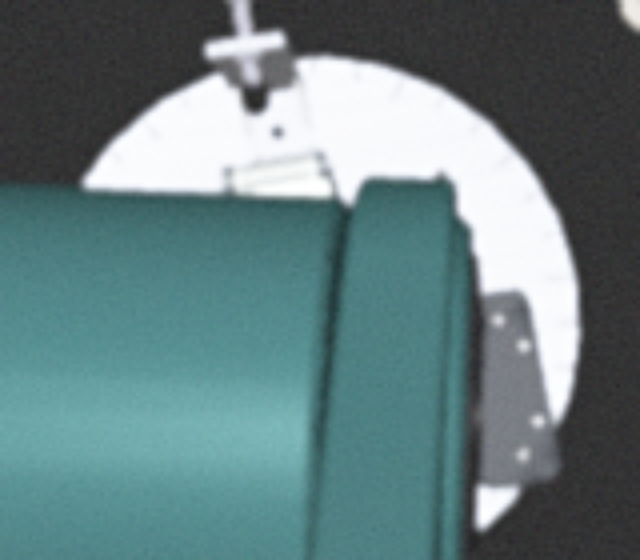

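The arm hides the rib in this view, and the descent met nothing. I'll close on the rib and check the gap, which should be 8 mm, then start the swing.

```bash
python3 - <<'E'
from h import *
q=down(V)[1]
move_gripper(.0)
g=current_finger_gap();print("gap",g,"F",np.round(current_force(),2))
if .005<g<.011:
    for th in np.radians(np.arange(8,33,8)):
        hit=servo_line(grip(th)-[0,0,TIP],q,rate=.08,contact_N=12)
        print(round(np.degrees(th)),hit,np.round(current_position(),4),np.round(current_force(),2),round(current_finger_gap(),4))
        if hit: break
c=capture("scene");cv2.imwrite("pics/s2.png",cv2.resize(c["image"][60:260,160:380],None,fx=3,fy=3))
print(current_clock())
E
```

```text
gap 0.007914780468994579 F [-0.15  8.13  2.04]
8 False [0.5019 0.0444 0.103 ] [-2.06  6.11  0.61] 0.0075
16 False [0.5083 0.0454 0.117 ] [-2.59  5.91  2.29] 0.0077
24 False [0.5169 0.0468 0.1302] [-3.22  7.68  2.79] 0.0074
32 False [0.5276 0.0484 0.1423] [-4.06  6.9   2.9 ] 0.0077
7.6917
```

View pics/s2.png

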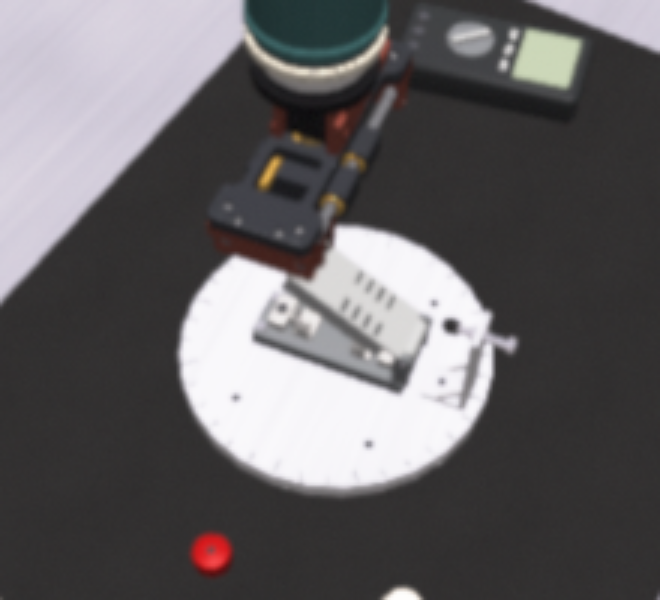

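```bash
python3 - <<'E'
from h import *
q=down(V)[1]
for th in np.radians([40,48,56,64,72,80,87,94]):
    hit=servo_line(grip(th)-[0,0,TIP]+.001*V,q,rate=.06,contact_N=10)
    t=(.110*np.sin(th)+.027*np.cos(th))*U+(.110*np.cos(th)-.027*np.sin(th))*Z; t/=np.linalg.norm(t)
    F=np.array(current_force()); r=np.cross(V,t)
    print(round(np.degrees(th)),hit,"tan %.2f rad %.2f lat %.2f"%(F@t,F@r,F@V),np.round(current_position(),4),round(current_finger_gap(),4))
    if hit: break
c=capture("scene");cv2.imwrite("pics/s3.png",cv2.resize(c["image"][60:260,160:380],None,fx=3,fy=3))
print(current_clock())
E
```

```text
40 False tan -1.71 rad -5.22 lat 4.20 [0.5407 0.0505 0.153 ] 0.0079
48 False tan -0.51 rad -2.86 lat 4.79 [0.5548 0.0527 0.1616] 0.0081
56 False tan 0.43 rad -1.39 lat 4.03 [0.569  0.0548 0.1678] 0.0077
64 False tan -1.44 rad -2.80 lat 4.23 [0.5833 0.057  0.172 ] 0.0079
72 False tan -2.15 rad -3.34 lat 3.58 [0.5987 0.0594 0.1742] 0.0076
80 False tan -1.42 rad -5.08 lat 3.66 [0.6145 0.0618 0.1744] 0.0075
87 False tan -1.88 rad -5.59 lat 3.35 [0.6285 0.064  0.1729] 0.007
94 False tan -1.25 rad -5.23 lat 3.04 [0.6423 0.0661 0.1697] 0.0073
11.0083
```

View pics/s3.png

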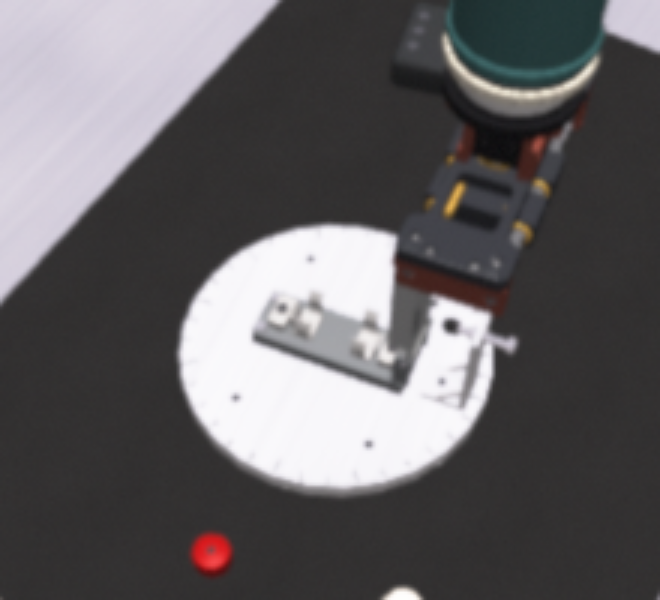

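The cover is about upright and the fingers still hold the rib, which points at the buffer near (452,325). Now I'll feel slowly for the stop.

```bash
python3 - <<'E'
from h import *
q=down(V)[1]
base=[]
for d in np.arange(96,128,2.):
    th=np.radians(d)
    hit=servo_line(grip(th)-[0,0,TIP]+.001*V,q,rate=.015,contact_N=2.5)
    p=np.array(current_position())+[0,0,TIP]-H; a=np.arctan2(p[2],p@U)  # grip polar
    t=(.110*np.sin(th)+.027*np.cos(th))*U+(.110*np.cos(th)-.027*np.sin(th))*Z; t/=np.linalg.norm(t)
    F=np.array(current_force()); r=np.cross(V,t)
    tan=F@t; base.append(tan)
    th_now=np.pi-np.arctan2(.027,.110)-a
    print(d,hit,"tan %.2f rad %.2f lat %.2f"%(tan,F@r,F@V),"th %.3f"%th_now,round(current_finger_gap(),4),round(current_clock(),2))
    if len(base)>3 and tan<np.median(base)-2.0: print("stop felt");break
E
```

```text
96.0 False tan -0.85 rad -6.31 lat 3.12 th 1.684 0.0069 11.43
98.0 False tan -2.16 rad -6.08 lat 3.99 th 1.720 0.0068 11.84
100.0 False tan -0.95 rad -6.59 lat 3.28 th 1.757 0.0068 12.26
102.0 False tan -1.40 rad -6.75 lat 2.47 th 1.794 0.006 12.68
104.0 False tan -0.79 rad -6.95 lat 2.86 th 1.831 0.0054 13.09
106.0 False tan -0.52 rad -7.19 lat 3.63 th 1.867 0.0052 13.51
108.0 False tan -0.90 rad -6.67 lat 2.45 th 1.902 0.0051 13.93
110.0 False tan -1.34 rad -8.44 lat 2.84 th 1.938 0.0046 14.34
112.0 False tan -0.52 rad -9.16 lat 2.73 th 1.973 0.0052 14.76
114.0 False tan -0.63 rad -8.56 lat 2.96 th 2.008 0.0044 15.18
116.0 False tan -0.70 rad -9.95 lat 3.11 th 2.042 0.0046 15.59
118.0 False tan 0.48 rad -10.45 lat 3.27 th 2.077 0.0043 16.01
120.0 True tan -2.43 rad -2.32 lat 1.55 th 2.094 0.0041 16.25
122.0 True tan -3.30 rad -2.98 lat -0.23 th 2.095 0.0043 16.46
stop felt
```

The finger gap fell from 8 to 4 mm, so the rib may have been slipping out. I'll look before doing anything else.

```bash
python3 - <<'E'
from h import *
c=capture("scene");cv2.imwrite("pics/s4.png",cv2.resize(c["image"][90:230,210:360],None,fx=4,fy=4,interpolation=cv2.INTER_CUBIC))
c=capture("top");cv2.imwrite("pics/t4.png",cv2.resize(c["image"][90:250,120:280],None,fx=4,fy=3.7,interpolation=cv2.INTER_CUBIC))
print(current_finger_gap(),np.round(current_force(),2),np.round(current_position(),4))
E
```

```text
0.004131809043150711 [ 0.03 -1.12  4.39] [0.6884 0.0734 0.1473]
```

View pics/s4.png

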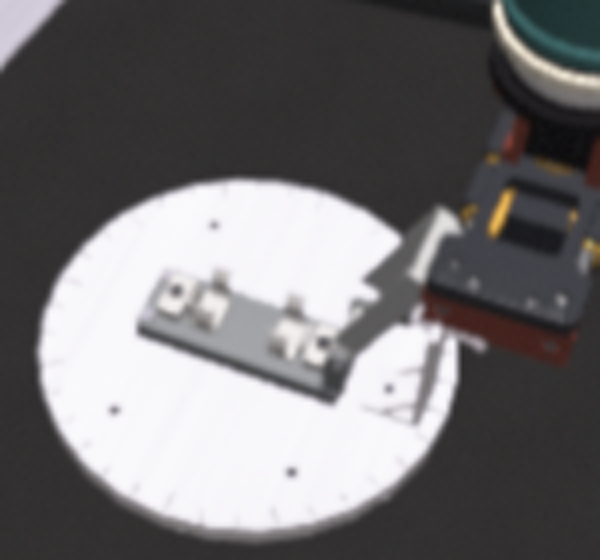

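View pics/t4.png

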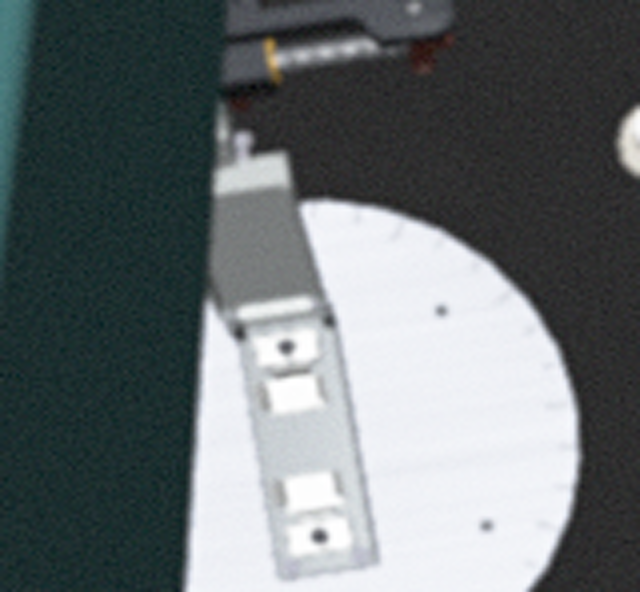

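```bash
python3 - <<'E'
from h import *
for n in ("top","scene"):
    c=capture(n);P=cloud(c,np.ones((384,512),bool))
    a=(P-H)@U;b=(P-H)@V;z=P[:,2]-.077
    m=(a>-.01)&(a<.1)&(np.abs(b)<.02)&(z>.02)&(z<.13)
    Q=np.column_stack([a,b,z])[m]
    print(n,len(Q))
    for lo in np.arange(.02,.13,.01):
        s=Q[(Q[:,2]>=lo)&(Q[:,2]<lo+.01)]
        if len(s): print(round(lo,2),len(s),"a",np.round(np.percentile(s[:,0],[0,25,50,75,100]),3),"b",np.round(np.percentile(s[:,1],[0,50,100]),3))
E
```

```text
top 789
0.02 98 a [-0.004  0.01   0.011  0.012  0.014] b [-0.019  0.002  0.02 ]
0.03 118 a [-0.002  0.014  0.015  0.017  0.071] b [-0.019 -0.001  0.02 ]
0.04 97 a [0.005 0.018 0.02  0.021 0.069] b [-0.019 -0.001  0.019]
0.05 93 a [0.021 0.023 0.024 0.025 0.027] b [-0.019 -0.002  0.014]
0.06 83 a [0.026 0.027 0.028 0.029 0.031] b [-0.019 -0.005  0.012]
0.07 86 a [0.029 0.031 0.033 0.034 0.075] b [-0.019 -0.005  0.008]
0.08 20 a [0.034 0.034 0.059 0.072 0.072] b [-0.018 -0.007  0.005]
0.09 117 a [0.03  0.036 0.039 0.042 0.068] b [-0.02  -0.007  0.003]
0.1 68 a [0.029 0.032 0.036 0.047 0.065] b [-0.02  -0.005  0.003]
0.11 9 a [0.047 0.049 0.05  0.052 0.053] b [-0.005 -0.004 -0.003]
scene 180
0.02 15 a [-0.001  0.009  0.045  0.048  0.049] b [-0.015 -0.013  0.02 ]
0.03 57 a [-0.001  0.031  0.043  0.057  0.072] b [-0.02  -0.003  0.02 ]
0.04 21 a [0.006 0.015 0.044 0.047 0.049] b [-0.02  -0.007  0.02 ]
0.05 9 a [0.01  0.013 0.021 0.022 0.023] b [-0.02   0.019  0.02 ]
0.06 4 a [0.016 0.017 0.019 0.02  0.021] b [0.019 0.019 0.02 ]
0.07 4 a [0.023 0.024 0.025 0.027 0.03 ] b [-0.02   0.019  0.02 ]
0.08 3 a [0.023 0.024 0.026 0.026 0.026] b [-0.02  0.02  0.02]
0.09 60 a [0.026 0.032 0.034 0.036 0.042] b [-0.02   0.004  0.02 ]
0.1 7 a [0.03  0.031 0.032 0.032 0.033] b [-0.015 -0.004  0.019]
```

The cover plane measures about 1.985 rad. That puts its outer face at the buffer front (19 mm at height 34), so it's at the stop, and the fingers then slid along the rib corner. I'll release, back off and push it gently home from the inside with closed fingers to confirm contact.

```bash
python3 - <<'E'
from h import *
q=down(V)[1]
def at(a,z,b=0): return H+a*U+b*V+z*Z
move_gripper(.035); print("F",np.round(current_force(),2))
p=np.array(current_position()); servo_line(p+[0,0,.075],q,rate=.12)
move_gripper(0)
servo_line(at(-.02,.145),q,rate=.2)
servo_line(at(-.02,.083),q,rate=.12,contact_N=3)
print("at",np.round(current_position(),4),round(current_clock(),2))
F0=np.array(current_force())
c=capture("scene");cv2.imwrite("pics/s5.png",cv2.resize(c["image"][90:230,210:360],None,fx=4,fy=4,interpolation=cv2.INTER_CUBIC))
hit=servo_line(at(.06,.083),q,rate=.015,contact_N=2.0)
p=np.array(current_position())
print("hit",hit,"a",((p-H)@U).round(4),"dF",np.round(np.array(current_force())-F0,2),round(current_clock(),2))
E
```

```text
F [-0.43 -0.12  0.61]
at [0.5878 0.0566 0.1601] 20.11
hit True a 0.0177 dF [0.16 0.1  0.21] 22.88
```

View pics/s5.png

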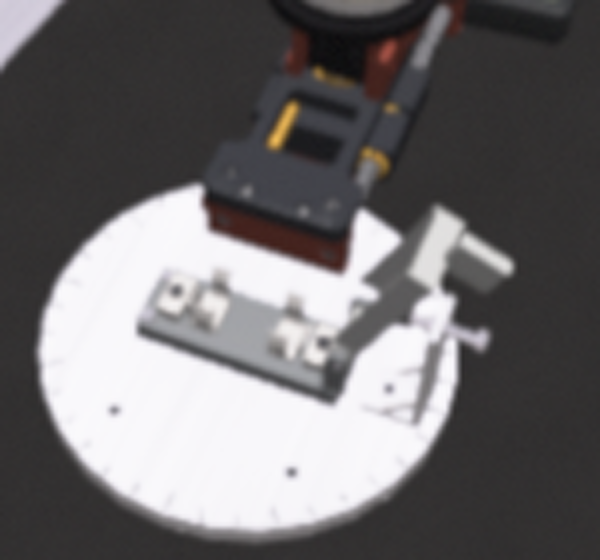

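```bash
python3 - <<'E'
from h import *
q=down(V)[1]
def at(a,z,b=0): return H+a*U+b*V+z*Z
for k in range(14):
    p=np.array(current_position());a=(p-H)@U
    hit=servo_line(at(a+.002,.083),q,rate=.01,contact_N=4)
    a=(np.array(current_position())-H)@U; f=np.array(current_force())@U
    print(hit,"a %.4f Fu %.2f"%(a,f),round(current_clock(),2))
    if f<-2.5: break
c=capture("scene");cv2.imwrite("pics/s6.png",cv2.resize(c["image"][90:230,210:360],None,fx=4,fy=4,interpolation=cv2.INTER_CUBIC))
E
```

```text
False a 0.0184 Fu -2.25 23.27
False a 0.0187 Fu -4.89 23.52
```

View pics/s6.png

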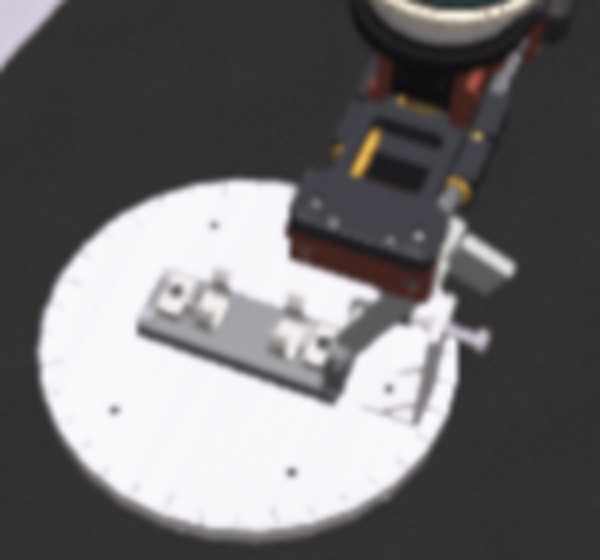

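The cover took 4.9 N with under 1 mm of movement, and hinge friction alone would account for only about 0.7 N, so it is firmly on the stop. I'll back off, go to the fuse and re-measure the holder on the way.

```bash
python3 - <<'E'
from h import *
q=down(V)[1]
def at(a,z,b=0): return H+a*U+b*V+z*Z
servo_line(at(-.02,.083),q,rate=.08)
servo_line(at(-.03,.13),q,rate=.2)
fa=np.radians(9.2); qs=down([-np.sin(fa),np.cos(fa),0])[1]
F=np.array([.6378,-.2153,.014])
move_gripper(.06)
move_ptp([F[0],F[1],.14],qs)
print(current_clock())
for n in ("top","scene"):
    c=capture(n); cv2.imwrite(f"pics/{n}7.png",cv2.resize(c["image"][100:290,150:400],None,fx=3,fy=3,interpolation=cv2.INTER_CUBIC) if n=="top" else cv2.resize(c["image"][120:320,180:360],None,fx=3,fy=3,interpolation=cv2.INTER_CUBIC))
    P=cloud(c,np.ones((384,512),bool))
    a=(P-H)@U;b=(P-H)@V;z=P[:,2]
    for nm,lo,hi,a0,a1 in (("slab",.043,.053,-.13,.005),("blocks",.0555,.0635,-.125,.0),("clips",.068,.082,-.1,-.02)):
        m=(a>a0)&(a<a1)&(np.abs(b)<.035)&(z>lo)&(z<hi)
        if m.sum()<5: print(nm,m.sum());continue
        print(n,nm,m.sum(),"a",np.round(np.percentile(a[m],[0,2,50,98,100]),4),"b",np.round(np.percentile(b[m],[0,2,50,98,100]),4),"z",np.median(z[m]).round(4), "slope", np.polyfit(a[m],b[m],1)[0].round(3))
        r=cv2.minAreaRect((np.column_stack([a,b])[m]*1000).astype(np.float32));print(np.round(r[0],1),np.round(r[1],1),round(r[2],1))
    m=(np.hypot(P[:,0]-.638,P[:,1]+.215)<.04)&(z>.009)&(z<.03)
    r=cv2.minAreaRect((P[m,:2]*1000).astype(np.float32));print("fuse",m.sum(),np.round(r[0],1),np.round(r[1],1),round(r[2],1))
print(np.round(current_position(),4),current_clock())
E
```

```text
26.7417
top slab 1194 a [-0.1225 -0.1207 -0.0643 -0.0041 -0.0019] b [-0.0225 -0.0216 -0.0017  0.0213  0.0227] z 0.0503 slope -0.011
[-62.1   0. ] [ 44.2 120.6] 89.4
top blocks 285 a [-0.112  -0.1114 -0.0279 -0.0084 -0.003 ] b [-0.0226 -0.0133 -0.0003  0.0131  0.0201] z 0.0602 slope -0.01
[-58.   -3.6] [108.2  42.9] 2.5
top clips 83 a [-0.0885 -0.0877 -0.0437 -0.0325 -0.0324] b [-0.0152 -0.0147  0.0106  0.0148  0.0152] z 0.0745 slope 0.005
[-60.5   0.1] [29.9 55.7] 89.1
fuse 197 [ 624.3 -217.5] [32.2 20.5] 10.3
scene slab 462 a [-0.0922 -0.0849 -0.0529 -0.0048  0.0041] b [-0.0244 -0.0221 -0.0068  0.0207  0.0227] z 0.0489 slope -0.144
[-44.   -0.9] [96.1 46.9] 0.2
scene blocks 102 a [-0.0876 -0.0856 -0.021  -0.0038 -0.0009] b [-0.0227 -0.0214 -0.0023  0.0141  0.0149] z 0.0592 slope -0.089
[-44.   -0.9] [34.3 90.4] 83.3
scene clips 45 a [-0.0874 -0.0868 -0.0414 -0.0323 -0.0315] b [-0.0147 -0.0141  0.0125  0.0152  0.0164] z 0.0731 slope -0.11
[-59.9   0.9] [29.8 55.9] 88.2
fuse 196 [ 648.6 -213.5] [37.5 20.5] 8.3
[ 0.6381 -0.2135  0.1407] 26.8417
```

View pics/top7.png

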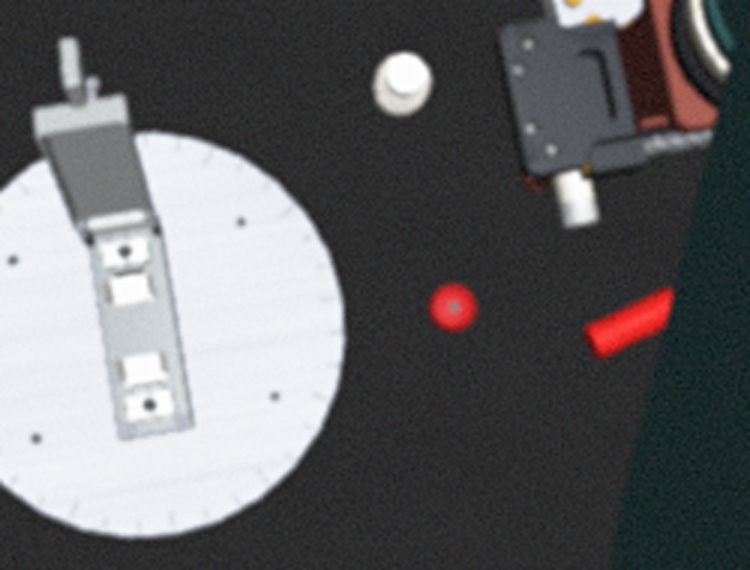

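View pics/scene7.png

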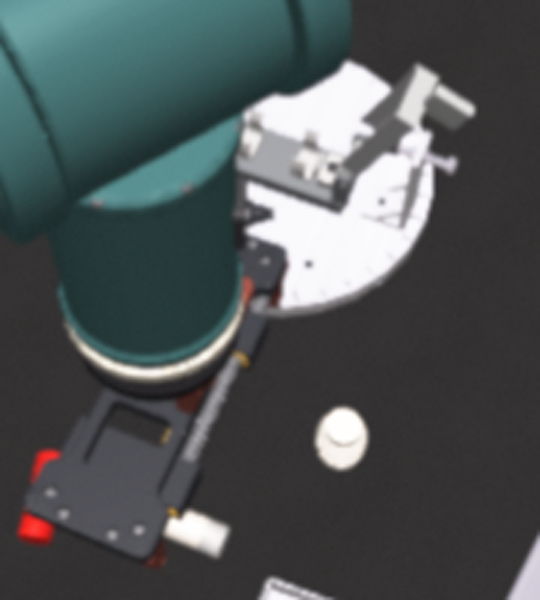

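The red look-alike and the stub are clear of the descent. The clips give a holder centre of a=-0.060, b≈0, which agrees with the model. Now I'll grasp the fuse.

```bash
python3 - <<'E'
from h import *
fa=np.radians(9.2); qs=down([-np.sin(fa),np.cos(fa),0])[1]
F=np.array([.6378,-.2153])
servo_line([*F,.05],qs,rate=.12)
print(np.round(current_position(),4))
hit=servo_line([*F,.0050],qs,rate=.04,contact_N=4)
print(hit,np.round(current_position(),4),np.round(current_force(),2))
move_gripper(.0)
print("gap",current_finger_gap(),np.round(current_force(),2),current_clock())
p=np.array(current_position())
servo_line(p+[0,0,.12],qs,rate=.12)
print("gap",current_finger_gap(),np.round(current_position(),4),np.round(current_force(),2),current_clock())
c=capture("scene"); cv2.imwrite("pics/s8.png",cv2.resize(c["image"][150:350,130:340],None,fx=3,fy=3,interpolation=cv2.INTER_CUBIC))
c=capture("top"); cv2.imwrite("pics/t8.png",cv2.resize(c["image"][90:240,240:440],None,fx=4,fy=4,interpolation=cv2.INTER_CUBIC))
np.save("p.npy",p)
E
```

```text
[ 0.6384 -0.2155  0.0507]
False [ 0.638  -0.2154  0.0053] [0.12 0.05 0.02]
gap 0.021150932962409486 [-0.32 -0.49  0.28] 29.7083
gap 0.021313572441925117 [ 0.6371 -0.215   0.1241] [ 0.22  0.17 -0.75] 30.8583
```

View pics/s8.png

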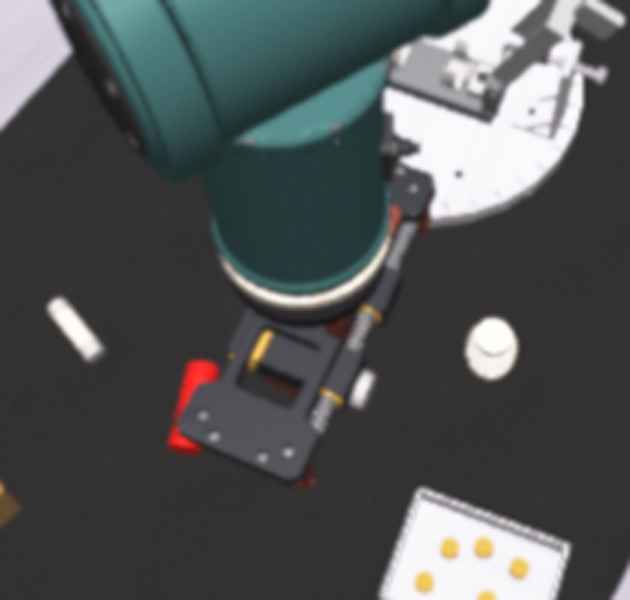

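View pics/t8.png

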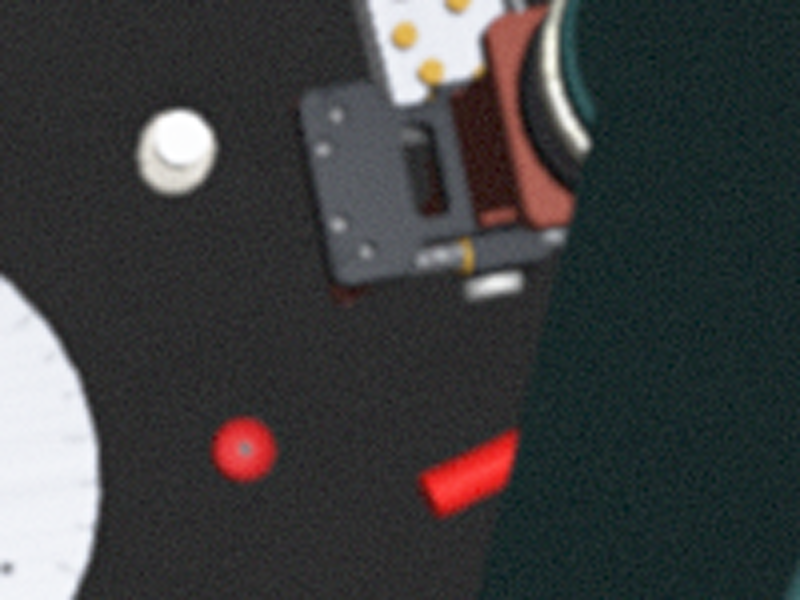

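The fuse is held (gap 21.2 mm, with both ends showing beside the fingers). Carrying it to the seat by way of open space.

```bash
python3 - <<'E'
from h import *
q=down([-np.sin(np.radians(9.1)),np.cos(np.radians(9.1)),0])[1]
S=H-.060*U+.0003*V
servo_line([.55,-.12,.125],q,rate=.2)
servo_line([S[0],S[1],.125],q,rate=.2)
servo_line([S[0],S[1],.085],q,rate=.1,contact_N=4)
sleep(.3)
p=np.array(current_position()); d=p-S
print("a,b err",(d@U).round(4),(d@V).round(4),"z",p[2].round(4),"gap",current_finger_gap(),np.round(current_force(),2),current_clock())
c=capture("scene"); cv2.imwrite("pics/s9.png",cv2.resize(c["image"][90:240,200:360],None,fx=4,fy=4,interpolation=cv2.INTER_CUBIC))
c=capture("top"); cv2.imwrite("pics/t9.png",cv2.resize(c["image"][90:260,120:280],None,fx=4,fy=3.5,interpolation=cv2.INTER_CUBIC))
E
```

```text
a,b err 0.0004 -0.0001 z 0.0856 gap 0.021274398406655116 [ 1.13 -0.39 -0.73] 33.6083
```

View pics/s9.png

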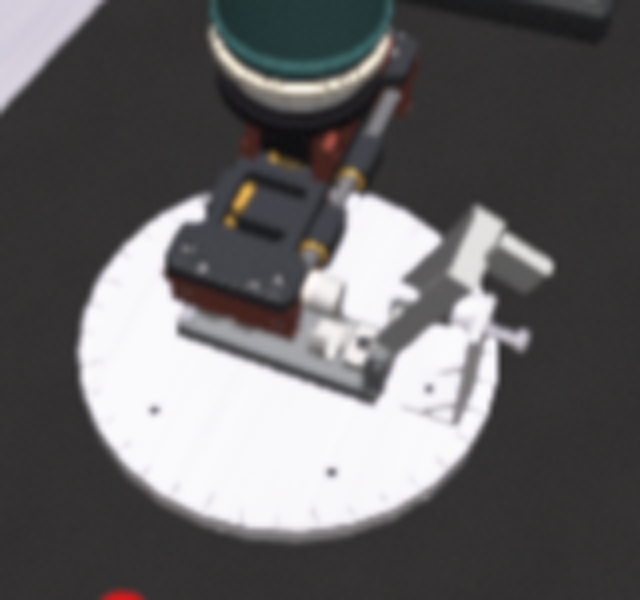

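View pics/t9.png

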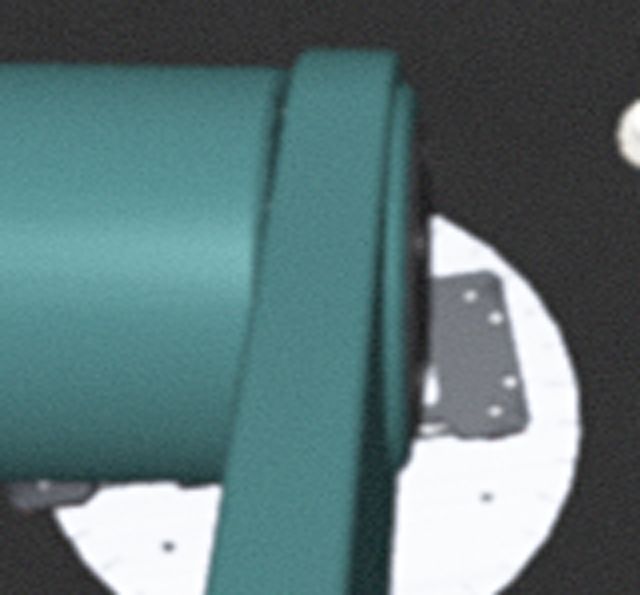

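```bash
python3 - <<'E'
from h import *
c=capture("scene");P=cloud(c,np.ones((384,512),bool))
a=(P-H)@U;b=(P-H)@V;z=P[:,2]
m=(a>-.055)&(a<-.02)&(np.abs(b)<.02)&(z>.084)&(z<.11)
print(m.sum(),np.round(np.percentile(a[m],[50,90,98,100]),4),"b",np.round(np.percentile(b[m],[0,50,100]),4),"z",np.round(np.percentile(z[m],[0,50,100]),4))
q=down([-np.sin(np.radians(9.1)),np.cos(np.radians(9.1)),0])[1]
S=H-.060*U+.0003*V
for zt in (.078,.072,.066,.060,.056,.0535):
    hit=servo_line([S[0],S[1],zt],q,rate=.02,contact_N=22)
    print(zt,hit,np.round(current_position(),4),np.round(current_force(),2),round(current_finger_gap(),4))
    if hit: break
print(current_clock())
E
```

```text
104 [-0.039  -0.0306 -0.0303 -0.0302] b [-0.015  -0.0052  0.0158] z [0.0867 0.1009 0.1077]
0.078 False [0.5473 0.0504 0.0778] [-0.27 -0.34 -0.62] 0.0212
0.072 False [0.5473 0.0504 0.0718] [ 0.23 -0.08 -0.14] 0.0213
0.066 False [0.5477 0.0509 0.066 ] [0.42 4.77 0.53] 0.0214
0.06 False [0.5479 0.051  0.0602] [-0.3   5.13  3.02] 0.0211
0.056 False [0.5476 0.0509 0.0556] [ 0.95  5.52 -2.34] 0.0214
0.0535 False [0.5476 0.0508 0.0538] [-1.39  4.16  4.62] 0.0215
36.2333
```

The force went through the clips' snap (+3, then -2.3, then +4.6 N), so the fuse has probably bottomed. I'll release, retreat and press from above to make sure.

```bash
python3 - <<'E'
from h import *
q=down([-np.sin(np.radians(9.1)),np.cos(np.radians(9.1)),0])[1]
S=H-.060*U+.0003*V
p=np.array(current_position())
hit=servo_line([p[0],p[1],.0525],q,rate=.01,contact_N=10); print(hit,np.round(current_position(),4),np.round(current_force(),2))
move_gripper(.036); print(np.round(current_force(),2))
p=np.array(current_position()); servo_line([p[0],p[1],.10],q,rate=.1)
move_gripper(0)
hit=servo_line([S[0],S[1],.066],q,rate=.03,contact_N=10)
sleep(.1);print("press",hit,np.round(current_position(),4),np.round(current_force(),2))
p=np.array(current_position()); servo_line([p[0],p[1],.15],q,rate=.2)
servo_line([.52,-.14,.2],q,rate=.25)
print(current_clock())
for n in("scene","top"):
    c=capture(n);cv2.imwrite(f"pics/{n}10.png",cv2.resize(c["image"][90:260,120:280] if n=="top" else c["image"][90:240,200:360],None,fx=4,fy=3.5,interpolation=cv2.INTER_CUBIC))
    P=cloud(c,np.ones((384,512),bool));a=(P-H)@U;b=(P-H)@V;z=P[:,2]
    m=(a>-.1)&(a<-.02)&(np.abs(b)<.02)&(z>.064)&(z<.09)
    if m.sum(): 
        r=cv2.minAreaRect((np.column_stack([a,b])[m]*1000).astype(np.float32));print(n,m.sum(),np.round(r[0],1),np.round(r[1],1),round(r[2],1),"z top",np.round(np.percentile(z[m],[50,90,98]),4))
    m=(a>-.049)&(a<-.071+.04)&(np.abs(b)<.004)&(z>.06); print("crest",np.median(z[(np.abs(a+.06)<.015)&(np.abs(b)<.004)]).round(4))
    Q=np.column_stack([a,b,z-.077]);s=Q[(a>-.005)&(a<.06)&(np.abs(b)<.012)&(Q[:,2]>.025)&(Q[:,2]<.075)]
    med=[(zz,np.median(s[np.abs(s[:,2]-zz)<.004][:,0])) for zz in np.arange(.03,.075,.008) if (np.abs(s[:,2]-zz)<.004).sum()>4]
    if len(med)>2: print("cover th",(np.pi/2+np.arctan(np.polyfit(*np.array(med).T,1)[0])).round(3))
E
```

```text
True [0.5476 0.0509 0.0538] [-1.61  0.19  6.49]
[-0.32 -0.75 -0.66]
press True [0.5472 0.0506 0.0741] [-2.3  -0.4   8.83]
40.6167
scene 273 [-59.7   0.8] [68.8 30.3] 0.4 z top [0.0714 0.0746 0.0758]
crest 0.0725
cover th 1.433
top 522 [-60.5  -0.3] [31.2 70.6] 89.8 z top [0.0734 0.0758 0.0777]
crest 0.0746
cover th 1.973
```

View pics/scene10.png

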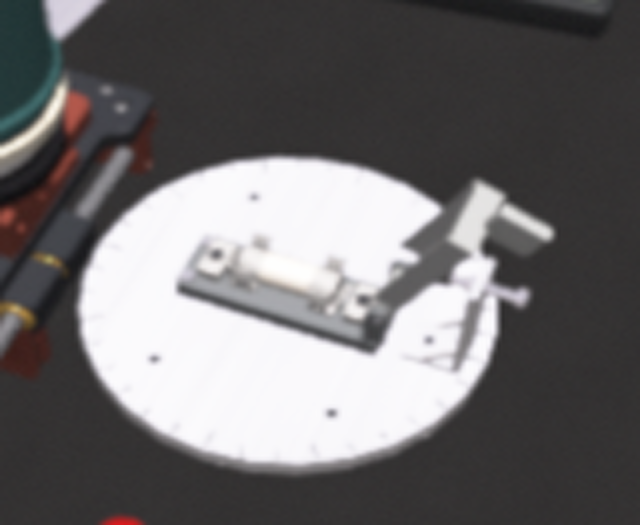

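View pics/top10.png

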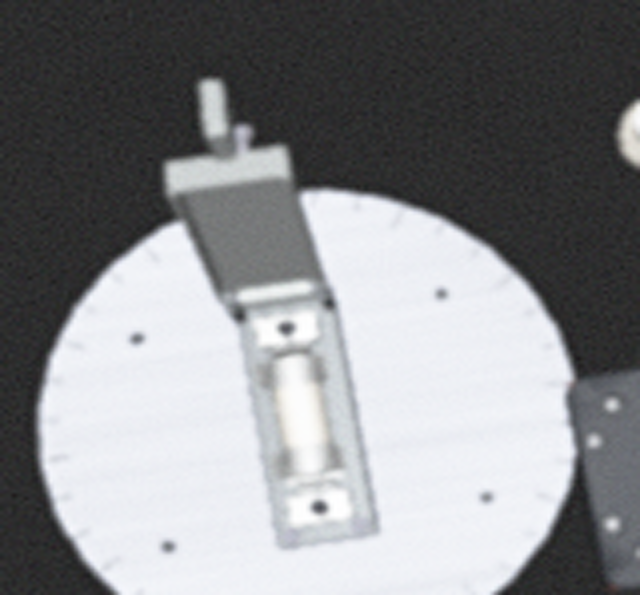

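The fuse is home: pressing on its crest made contact at z = 0.0741, against an expected 0.074. The top-view cover angle is 1.973 rad, while the scene fit of 1.433 is unusable because that camera sees mostly the skirts. With 30 s to spare, I'll gently feel the cover once more to confirm it still rests on the stop.

```bash
python3 - <<'E'
from h import *
q=down(V)[1]
def at(a,z,b=0): return H+a*U+b*V+z*Z
servo_line(at(-.03,.12),q,rate=.25)
servo_line(at(-.01,.083),q,rate=.12,contact_N=3)
servo_line(at(.012,.083),q,rate=.04,contact_N=2)
for k in range(12):
    a=(np.array(current_position())-H)@U
    servo_line(at(a+.0015,.083),q,rate=.01,contact_N=3)
    a=(np.array(current_position())-H)@U; f=np.array(current_force())@U
    print("a %.4f Fu %.2f"%(a,f),round(current_clock(),2))
    if f<-3: break
servo_line(at(-.01,.083),q,rate=.04)
servo_line(at(-.03,.13),q,rate=.2)
servo_line([.52,-.14,.22],q,rate=.25)
c=capture("top");cv2.imwrite("pics/t11.png",c["image"]); print(current_clock())
P=cloud(c,np.ones((384,512),bool));a=(P-H)@U;b=(P-H)@V;z=P[:,2]
Q=np.column_stack([a,b,z-.077]);s=Q[(a>-.005)&(a<.06)&(np.abs(b)<.012)&(Q[:,2]>.025)&(Q[:,2]<.075)]
med=[(zz,np.median(s[np.abs(s[:,2]-zz)<.004][:,0])) for zz in np.arange(.03,.075,.008)]
print("cover th",(np.pi/2+np.arctan(np.polyfit(*np.array(med).T,1)[0])).round(3),np.round(med,4).tolist(),"crest",np.median(z[(np.abs(a+.06)<.015)&(np.abs(b)<.004)]).round(4))
E
```

```text
a 0.0133 Fu 0.29 43.17
a 0.0148 Fu 0.03 43.46
a 0.0164 Fu -0.03 43.77
a 0.0178 Fu -0.76 44.08
a 0.0185 Fu -3.25 44.36
46.6667
cover th 1.974 [[0.03, 0.0128], [0.038, 0.0163], [0.046, 0.0199], [0.054, 0.0232], [0.062, 0.0266], [0.07, 0.0298]] crest 0.0746
```

View pics/t11.png

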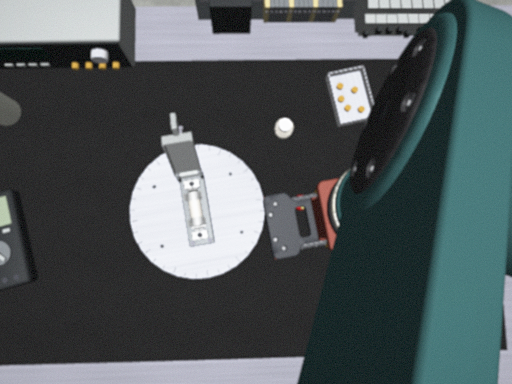

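The picture shows the fuse in its clips at (195,208), the cover back at (182,155) and the stub untouched at (285,128). The stop was felt at the same place as before. Handing in.

```bash
python3 - <<'E'
from h import *
print(close_job(), current_clock())
E
```

```text
the job is handed in; nothing more can be done
the job is handed in; nothing more can be done
```

The cover is open against its rubber stop and the large white fuse is home in the clips. I handed the job in at about 47 s, and no verdict was reported.

- **Cover:** I swung it open by its rib. Near the end the fingers slid off the rib: the finger gap fell from 8 to 4 mm just as the stop was reached. So I released it and pushed it home gently from the inside with closed fingers, feeling for the stop.
    - **Stop felt:** It was solid at the same place twice, at 4.9 N and again at 3.3 N after the fuse was in. That puts an estimated 14 N at most on the stop. The stop force can't be read directly, so neither this nor its resting pressure is measured.
    - **Angle:** The top camera gives 1.97 rad. The scene camera's fit gave 1.43 rad; I rejected it because that view shows mostly the cover's skirts.
- **Fuse:** I felt the clips snap. Pressing on its crest stopped at z = 0.0741 m, against an expected 0.074 m. It lies within about 1 mm of the seat and about 0.4° of the holder's axis. The top camera read the crest 0.6 mm high, in line with that camera's usual bias of about 1.3 mm.
- **Left alone:** The stub, knob, small fuse and red look-alike were not touched. At the end I checked only the stub in a picture, because the arm hid the others. The gripper was clear of everything when I handed in.

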